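# Lift the fallen sample tube off the turntable and hold it level over the tray

## Task

One large clear centrifuge tube has fallen over and lies on the round, freely spinning turntable, beside small vials that stand on it. Lift that tube off, keeping it lying level all the way and leaving the small vials standing on the turntable, bring it over the middle of the white tray and hold it there, level and still, with at least 12 cm of air between it and the worktop, so that it can be checked for cracks. The program finishes while the gripper is still holding the tube in the air: do not put it down or let go, and do not push the tray about.

Things in the scene. Friction and masses are not known exactly. Their poses are not given: they have to be found in the camera images.
- fallen_tube: the fallen tube: translucent white 50 ml conical tube, 114 mm long, 29 mm in diameter, about 40 g, lying on the platter; nearly round, so it may roll when pushed. Origin: on its underside as it lies at the start, 14.5 mm off its centre line, below mid-length; its y axis runs along the tube (mouth at +y), its z is up at the start. A like tube lies far back on the worktop: leave that one.
- tube_mid (a point): middle of the fallen tube on its centre line (14.5 mm from the body's origin along the tube's own z)
- turntable: the turntable: fixed dark steel foot 136 mm wide; origin at the centre of its underside, on the worktop. It carries a flat grey round platter 260 mm in diameter, 12 mm thick, whose top is 42 mm above the worktop and which has no rim and no brake
- platter (a joint): angle of the platter about the vertical axis through the turntable's origin (rad, anticlockwise from above); it turns freely with hardly any friction and takes all that stands on it along
- vial: amber glass vial with white screw cap, 22 mm in diameter, 44 mm high, stands upright on the platter; origin at the centre of its underside, z up
- micro_tube_a: small sample tube with screw cap, 13 mm in diameter, 48 mm high, stands upright on the platter; origin at the centre of its underside, z up
- micro_tube_b: another such small tube, 13 mm in diameter, 48 mm high, upright on the platter; origin at the centre of its underside, z up
- micro_tube_c: a third such small tube, 13 mm in diameter, 48 mm high, upright on the platter; origin at the centre of its underside, z up
- tray: white open foam tray, 114 mm (its x) by 184 mm (its y), 31 mm high, loose on the worktop; origin at the centre of its underside
Mind the look-alikes: they are no part of the job. Leave any black look-alike of the fallen_tube alone.

How it is judged:
By the outcome, as a careful person would: the job done as asked, in the order asked, and still so for the second after the job is handed in, while the arm keeps its last pose, push and grip.
It also fails if it takes over 40 s, if anything falls off the work surface, if the arm or the gripper's body presses on something with over 40 N, if the wrist force passes 120 N, or if a joint passes its speed limit or range.

## Robot

A 6-joint arm with a two-finger parallel gripper is mounted at the origin on a cart in front of the work surface, level with it; the furniture and walls round the work are solid. World frame = base frame: x ahead of the robot, y to its left, z up, the work surface at z = 0. Lengths are in m, angles in rad, forces in N, time in s.
With the tool pointing down it reaches from about 0.375 to 0.9 m from the base axis. Payload 3.1 kg.
Tool frame: the origin (TCP) lies at the very end of the fingers, on their centre line; the grasp point (between the pads) lies 19 mm behind it; z points along the fingers, y is the line along which they close (so a half turn about z gives the same grasp; the last joint's range is limited). The gripper opens to 87 mm and grips with 3 to 60 N. Pads are 19 mm wide; open, the fingers measure 117 mm over their backs; the gripper's body (75 mm by 190 mm) begins 51 mm behind the grasp point.
Start: joints at [1.097, 0.527, 1.433, -0, 1.181, -0.178], TCP at [0.182, 0.598, 0.223] pointing down, gripper open.
Joint ranges: [-3.08, 3.08], [-0.75, 2.2], [0.22, 2.44], [-1.43, 4.57], [0, 2.65], [-2.85, 2.85]. Speed limits (rad/s): [2.79, 2.79, 3.14, 3.14, 3.14, 3.14].

## Interface

Orientations are given as a unit quaternion [x, y, z, w].
In Python, from rig import robot gives the robot as it stands. The module is installed in compiled form; this text tells all that it offers.
- The arm moves only by the tool play_rows, never from a script. Its argument "steps" is one flat list of numbers, 5 for each row, row after row: the opening, from -1 (shut) to 1 (fully open), then the shift along the tool's x, y, z as a fraction of full scale, then the turn about the tool's z as a fraction of full scale. In form: [claw, tx, ty, tz, twist, claw, tx, ty, tz, twist, ...]. A call has exactly 10 rows; each row shifts and turns the commanded pose from where the row before left it, along the tool's axes as they then stand; what a row does not reach is not made up. Full scale, the value 1, is 0.03 m for a shift and 0.1 rad for a turn. A row lasts 1/10 s, in which the tool goes at most 50 mm and 8.59 degrees, less where a joint would pass 70% of its speed; a pose out of reach is approached as far as the arm can. A call with a number of a shift or a turn outside -1 to 1 is refused whole. A call with a gripper value outside its range is refused whole. The fingers move at their own pace and stop on an object; "grip_force" is the grip in N (left out, the last holds). Time passes only in rows, so rows that do not move let the fingers close, or fill a call up. It gives the time, the measured TCP pose, the force, the opening and the grip force at its end, in the units of the state.
- robot.get_obs(): the state, without advancing time (a new reading comes with each control period).
- robot.camera(name): name is "side" or "top"; returns a dict with "image" (420x560x3 uint8, red, green, blue), "mtx" (3x3 intrinsics, pixels), "D" ([k1, k2, p1, p2, k3] as OpenCV has them; the pictures are not rectified), "rvec" (rotation vector, rad) and "tvec" (3), from world to camera coordinates, as OpenCV has them. Camera axes: x right, y down, z forward; pixel columns grow to the right and rows downward; lengths in m; the calibration is good to about 2 mm. A picture is of the moment at which its call begins. There is no depth.
- robot.hand_in(): hands the job in; it is judged then, once.
The state is a dict: "time": time; "q": joint angles; "joint_velocities": joint speeds; "joint_torque": joint torques, N m; "position": TCP position; "tool_rot": TCP orientation; "ft_force": force on the tool from outside, world axes, zero at the start; "moment": the same for the moment, N m; "grip_width": finger opening in m; "grip_force": force on a finger pad.
Only numpy, scipy, OpenCV 4.12 (cv2) and the standard library are available. Lean on these libraries where they do the work, as an engineer would, in place of code of your own. Each camera call takes 0.05 s, during which the arm holds its last target. There are 200 camera calls.

## Working session

There is one attempt and no reset: what is moved stays moved. The work goes in short steps, Python scripts to look and compute and a tool call to move; the robot and the scene stay as the last step left them, time stands still between calls to the robot, and variables do not carry over. Pictures are saved under pics/ and viewed, at most 10 in all, crops included, and the job is handed in when it is done.

Besides the shell and the picture viewer there is one more tool, called after ">>>" by a JSON object that holds its "name" and its "arguments", one argument or row to a line. play_rows: Moves the arm, as the interface text tells. Shift numbers are shares of 0.03 m and turn numbers shares of 0.1 rad, none past 1 either way. Its arguments: {"type":"object","properties":{"steps":{"type":"array"},"grip_force":{"type":"number"}},"required":["steps"]}

```bash
mkdir -p pics
python3 - <<'E'
from rig import robot
import cv2,pickle
o=robot.get_obs(); print(o)
d={}
for n in("top","side"):
    c=robot.camera(n); d[n]=c; cv2.imwrite(f"pics/{n}0.png",c["image"][:,:,::-1])
    print(n,c["mtx"],c["D"],c["rvec"],c["tvec"])
pickle.dump(d,open("c0.pkl","wb"))
E
```

```text
{'time': 0.0, 'q': array([ 1.09752247e+00,  5.28456268e-01,  1.43391596e+00,  2.10762347e-05,
        1.18139032e+00, -1.78480393e-01]), 'joint_velocities': array([ 7.78356208e-04, -1.26053659e-03, -2.23460484e-04, -2.37410032e-04,
        8.37548796e-09, -1.71441883e-03]), 'joint_torque': array([-1.36513547e-03, -4.40041065e+01, -1.76592797e+01,  6.29860489e-02,
        5.84425055e-02, -1.46657344e-04]), 'position': array([0.18120137, 0.59738525, 0.22157337]), 'tool_rot': array([ 1.46867473e-01,  9.89155583e-01, -1.02472987e-03, -3.56567778e-04]), 'ft_force': array([0.2288256 , 0.17281333, 0.05258068]), 'moment': array([-0.0016609 ,  0.0305709 ,  0.03810261]), 'grip_force': 0.0, 'grip_width': 0.08719908131452221}
top [[413.27122053   0.         279.74516782]
 [  0.         413.27122053 214.24231114]
 [  0.           0.           1.        ]] [0.00015807 0.         0.         0.         0.        ] [ 2.15588153 -2.18672851  0.08159834] [-0.23366345  0.49838341  1.09486051]
side [[526.37339517   0.         275.26355964]
 [  0.         526.37339517 209.06141928]
 [  0.           0.           1.        ]] [-0.17427614  0.          0.          0.          0.        ] [ 0.40106179 -2.69179585  1.30564565] [0.37338965 0.28606796 1.05914552]
```

View pics/top0.png

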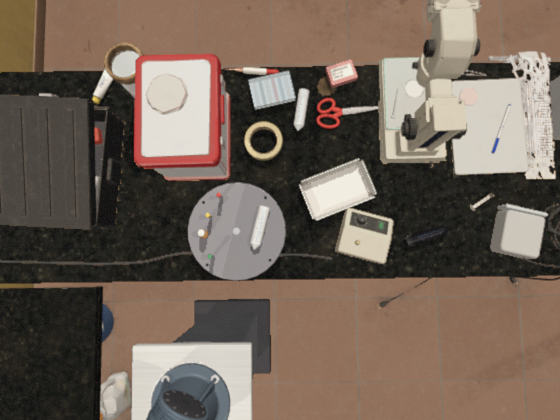

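View pics/side0.png

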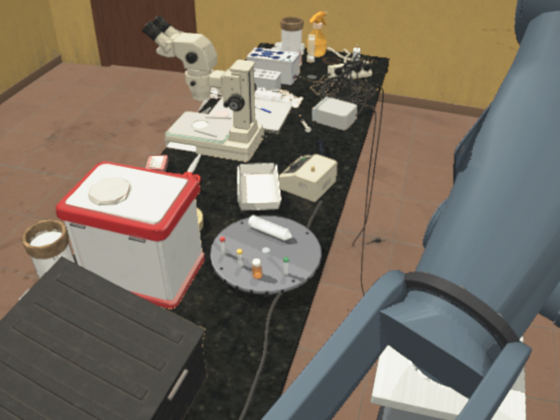

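The top view shows the platter centred near (237,231) with the tube at about (260,228), mouth to be determined. The vials are on its left, the tray at (338,190) and the look-alike at (301,110). The side view shows the tube at (270,228) and the tray at (259,187).

```bash
cat > h.py <<'E'
import cv2,numpy as np
def ray(c,uv):
    R,_=cv2.Rodrigues(c["rvec"]); p=cv2.undistortPoints(np.array(uv,float).reshape(-1,1,2),c["mtx"],c["D"]).reshape(-1,2)
    d=np.c_[p,np.ones(len(p))]@R; o=-R.T@np.ravel(c["tvec"]); return o,d
def onz(c,uv,z):
    o,d=ray(c,uv); return o+d*((z-o[2])/d[:,2])[:,None]
def proj(c,P): return cv2.projectPoints(np.array(P,float).reshape(-1,3),c["rvec"],c["tvec"],c["mtx"],c["D"])[0].reshape(-1,2)
def tri(c1,a,c2,b):
    o1,d1=ray(c1,a);o2,d2=ray(c2,b);d1,d2=d1[0],d2[0]
    s=np.linalg.lstsq(np.c_[d1,-d2],o2-o1,rcond=None)[0]; p,q=o1+d1*s[0],o2+d2*s[1]; return (p+q)/2,np.linalg.norm(p-q)
E
python3 - <<'E'
from h import *; import pickle
d=pickle.load(open("c0.pkl","rb"))
for n in d: print(n,ray(d[n],[(280,210)])[0],proj(d[n],[(0,0,0),(.18,.598,.22),(.5,0,0)]).round())
a=cv2.resize(d["top"]["image"][170:285,180:385],None,fx=3.9,fy=3.9,interpolation=cv2.INTER_CUBIC)
b=cv2.resize(d["side"]["image"][150:300,195:345],None,fx=4,fy=4,interpolation=cv2.INTER_CUBIC)
cv2.imwrite("pics/topc.png",a[:,:,::-1]);cv2.imwrite("pics/sidec.png",b[:,:,::-1])
E
```

```text
top [ 0.39817533 -0.25313493  1.13096564] [[ 192.  402.]
 [-105.  356.]
 [ 192.  214.]]
side [0.17251888 0.73533727 0.87895408] [[454. 346.]
 [301. 599.]
 [228. 296.]]
```

View pics/topc.png

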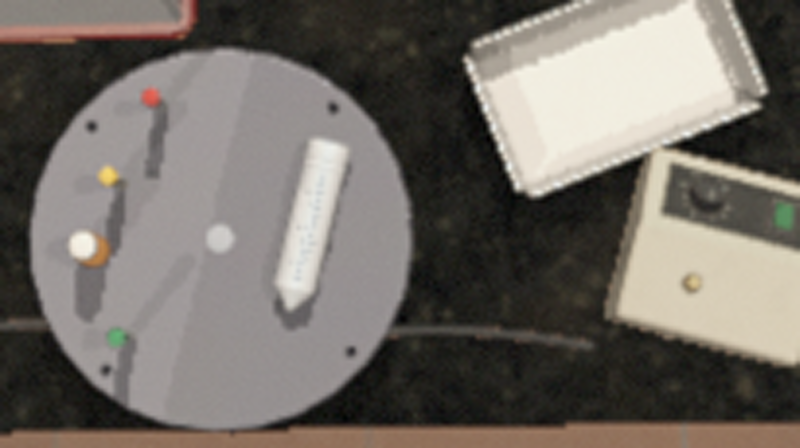

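View pics/sidec.png

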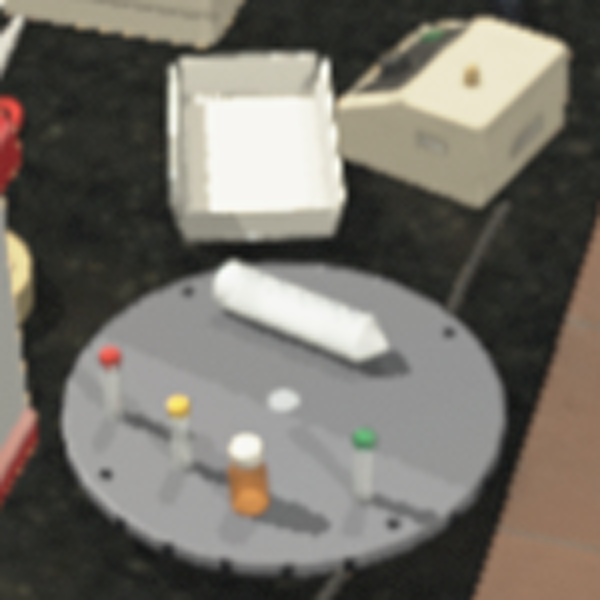

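In the top crop the tube's mouth is near (329,145) and its conical tip near (293,308). The red, yellow and green micro tubes and the vial are all on the far (+y) half. In the side crop the mouth is at (228,280) and the tip at (380,340). The tray's corners are visible in both crops.

Run:
```python
from h import *; import pickle
d=pickle.load(open("c0.pkl","rb")); t,s=d["top"],d["side"]
def comp(im,seed,thr):
    m=(im.min(2)>thr).astype(np.uint8); n,l,st,ce=cv2.connectedComponentsWithStats(m)
    y,x=np.argwhere(l>0)[np.argmin(((np.argwhere(l>0)-[seed[1],seed[0]])**2).sum(1))]
    return (l==l[y,x]).astype(np.uint8),st[l[y,x]],ce[l[y,x]]
def axis(m):
    p=np.argwhere(m)[:,::-1].astype(float); c=p.mean(0); v=np.linalg.svd(p-c,full_matrices=0)[2][0]; k=(p-c)@v
    return c,c+v*(k.min()-.3),c+v*(k.max()+.3)
E={}
for n,c,seed in(("top",t,(260,228)),("side",s,(270,228))):
    for thr in(185,200):
        m,st,ce=comp(c["image"],seed,thr); a=axis(m); print(n,thr,st,[x.round(1).tolist() for x in a])
        r=cv2.minAreaRect(np.argwhere(m)[:,::-1].astype(np.float32)); print(r)
        if thr==185:E[n]=a
for i in range(3):
    for j in range(3):
        if (i==0)==(j==0): print(i,j,tri(t,E["top"][i],s,E["side"][j]))
for i in range(3): print("z.0565",onz(t,[E["top"][i]],.0565),onz(s,[E["side"][i]],.0565))
# platter
im=t["image"].astype(int); m=((np.ptp(im,axis=2)<25)&(im.mean(2)>90)).astype(np.uint8); m[:180]=0;m[280:]=0;m[:,:186]=0;m[:,288:]=0
m=cv2.morphologyEx(m,cv2.MORPH_OPEN,np.ones((3,3),np.uint8))
h=cv2.convexHull(np.argwhere(m)[:,::-1].astype(np.float32)); e=cv2.fitEllipse(h); print(e,onz(t,[e[0]],.042))
w=onz(t,h.reshape(-1,2),.042)[:,:2]; print(cv2.minEnclosingCircle(w.astype(np.float32)))
for nm,uv,uvs in(("red",(151,97),(110,357)),("yel",(108,176),(178,405)),("grn",(116,337),(364,438)),("via",(83,245),(245,448))):
    print(nm,tri(t,[[uv[0]/3.9+180,uv[1]/3.9+170]],s,[[uvs[0]/4+195,uvs[1]/4+150]]))
# tray rim corners top crop: left(467,60) bottom(530,193) right(765,92); side: 
tc=np.array([(467,60),(530,195),(766,93)])/3.9+[180,170]
sc=np.array([(172,60),(183,240),(342,236),(330,55)])/4.+[195,150]
print(onz(t,tc,.031)); print(onz(s,sc,.031));
```

```text
top 185 [251 206  18  43 356] [[259.2, 225.8], [264.3, 205.8], [253.5, 248.2]]
((258.8034362792969, 226.94927978515625), (8.901904106140137, 43.16642761230469), 14.470295906066895)
top 200 [252 206  16  41 297] [[259.3, 225.3], [264.1, 206.0], [254.2, 246.4]]
((259.1429748535156, 226.15431213378906), (7.740202903747559, 40.995853424072266), 13.495734214782715)
side 185 [248 216  44  23 455] [[269.3, 227.3], [248.2, 218.8], [291.3, 236.1]]
((269.77587890625, 227.3103485107422), (45.86675262451172, 10.770330429077148), 21.801406860351562)
side 200 [249 216  42  23 413] [[269.1, 227.2], [248.8, 218.8], [290.4, 235.9]]
((269.5689697265625, 227.3275909423828), (44.38118362426758, 9.841854095458984), 21.80141258239746)
0 0 (array([ 0.46214061, -0.18745344,  0.05955877]), np.float64(9.679329973754295e-05))
1 1 (array([ 0.51705748, -0.20057045,  0.06194462]), np.float64(0.006111090536917772))
1 2 (array([ 0.46557811, -0.20765547,  0.02625836]), np.float64(0.10528685260635223))
2 1 (array([ 0.45158599, -0.1595727 ,  0.11014469]), np.float64(0.10030111639369454))
2 2 (array([ 0.40371499, -0.17
[... 446 characters left out ...]
    ]]
((0.4520282745361328, -0.12524574995040894), 0.12966114282608032)
red (array([ 0.54145246, -0.08622792,  0.08585815]), np.float64(0.0004449104613130997))
yel (array([ 0.49003861, -0.05834852,  0.08761887]), np.float64(0.0009545395191288327))
grn (array([ 0.38531513, -0.06371344,  0.08725324]), np.float64(0.00025674946038096915))
via (array([ 0.44552815, -0.04128601,  0.08324727]), np.float64(0.0009337832934508589))
[[ 0.57109338 -0.29562995  0.031     ]
 [ 0.47724545 -0.33699951  0.031     ]
 [ 0.54503011 -0.50021495  0.031     ]]
[[ 0.64266983 -0.46027333  0.031     ]
 [ 0.56347148 -0.26383968  0.031     ]
 [ 0.46611812 -0.29830888  0.031     ]
 [ 0.534605   -0.50052454  0.031     ]]
```

Run:
```python
from h import *; import pickle
d=pickle.load(open("c0.pkl","rb")); t,s=d["top"],d["side"]
print("box",tri(t,[[95,228]],s,[[205,330]])); print("cooler",tri(t,[[219,163]],s,[[199,176]]))
print("instr",tri(t,[[606/3.9+180,312/3.9+170]],s,[[480/4+195,128/4+150]]))
# tray rim corners: +y pair in both
T=np.array([(467,60),(530,195),(766,93),(715,-20)])/3.9+[180,170]
S=np.array([(178,212),(344,208),(330,55),(172,60)])/4+[195,150]
for a,b in zip(T,S): print("tray",tri(t,[a],s,[b]))
im=t["image"]; m=(im.min(2)>120).astype(np.uint8); m[:, :297]=0;m[:,380:]=0;m[:150]=0;m[222:]=0
n,l,st,ce=cv2.connectedComponentsWithStats(m); k=1+np.argmax(st[1:,4]); r=cv2.minAreaRect(np.argwhere(l==k)[:,::-1].astype(np.float32)); print(st[k],r,onz(t,[r[0]],.031),onz(t,cv2.boxPoints(r),.031))
```

```text
box (array([0.45843195, 0.20496158, 0.13888903]), np.float64(0.0011408472133683368))
cooler (array([ 0.59406848, -0.10985105,  0.23341028]), np.float64(0.0042857659250954624))
instr (array([ 0.39652078, -0.381548  ,  0.07531716]), np.float64(0.0008469794179348728))
tray (array([ 0.57479491, -0.29490915,  0.02792197]), np.float64(0.006584840688544576))
tray (array([ 0.4770672 , -0.33782847,  0.02255159]), np.float64(0.0016118067431944542))
tray (array([ 0.54018854, -0.50155261,  0.02988321]), np.float64(0.010182554623129551))
tray (array([ 0.63455897, -0.46606059,  0.02740219]), np.float64(0.0196189436433662))
[ 299  158   81   64 3061] ((341.25164794921875, 198.531982421875), (63.7698860168457, 69.39781951904297), 68.62937927246094) [[ 0.53383681 -0.40598914  0.031     ]] [[ 0.58178722 -0.28930548  0.031     ]
 [ 0.64799868 -0.46477302  0.031     ]
 [ 0.48635584 -0.52152939  0.031     ]
 [ 0.42155444 -0.34817247  0.031     ]]
```

>>> {"name": "play_rows", "arguments": {
  "steps": [1, 0, 0, 0, -0.45, 1, -0.5, -0.6, 0, 0, 1, -0.5, -0.6, 0, 0, 1, -0.5, -0.6, 0, 0, 1, -0.5, -0.6, 0, 0, 1, -0.5, -0.6, 0, 0, 1, -0.5, -0.6, 0, 0, 1, -0.5, -0.6, 0, 0, 1, -0.5, -0.6, 0, 0, 1, -0.5, -0.6, 0, 0],
  "grip_force": 10
}}

```text
time: 1.1
position: [0.2724, 0.4066, 0.2223]
tool_rot: [0.125, 0.992, -0.0, -0.0]
ft_force: [1.1, 0.4, 0.4]
grip_width: 0.0866
grip_force: 0.0
```

>>> {"name": "play_rows", "arguments": {
  "steps": [1, -0.5, -0.6, 0, 0, 1, -0.5, -0.6, 0, 0, 1, -0.5, -0.6, 0, 0, 1, -0.5, -0.6, 0, 0, 1, -0.5, -0.6, 0, 0, 1, -0.5, -0.6, 0, 0, 1, -0.5, -0.6, 0, 0, 1, -0.5, -0.6, 0, 0, 1, -0.5, -0.6, 0, 0, 1, -0.4, -0.7, 0, 0]
}}

```text
time: 2.1
position: [0.3701, 0.1932, 0.2225]
tool_rot: [0.125, 0.992, 0.0, 0.0]
ft_force: [1.1, 0.9, -0.3]
grip_width: 0.087
grip_force: 0.0
```

>>> {"name": "play_rows", "arguments": {
  "steps": [1, -0.4, -0.7, 0, 0, 1, -0.4, -0.7, 0, 0, 1, -0.4, -0.7, 0, 0, 1, -0.4, -0.7, 0, 0, 1, -0.4, -0.7, 0, 0, 1, -0.4, -0.7, 0, 0, 1, -0.4, -0.7, 0, 0, 1, -0.4, -0.7, 0, 0, 1, -0.4, -0.7, 0, 0, 1, 0, 0, 0, 0]
}}

```text
time: 3.1
position: [0.4288, -0.0181, 0.2226]
tool_rot: [0.126, 0.992, -0.0, 0.001]
ft_force: [0.4, 0.0, -0.1]
grip_width: 0.0867
grip_force: 0.0
```

>>> {"name": "play_rows", "arguments": {
  "steps": [1, -0.35, -0.75, 0, 0, 1, -0.35, -0.75, 0, 0, 1, -0.35, -0.75, 0, 0, 1, -0.35, -0.75, 0, 0, 1, -0.35, -0.75, 0, 0, 1, -0.35, -0.75, 0, 0, 1, -0.35, -0.75, 0, 0, 1, 0, 0, 0, 0, 1, 0, 0, 0, 0, 1, 0, 0, 0, 0]
}}

```text
time: 4.1
position: [0.4589, -0.1849, 0.2222]
tool_rot: [0.124, 0.992, 0.001, -0.001]
ft_force: [-0.5, 1.0, 0.1]
grip_width: 0.0871
grip_force: 0.0
```

```bash
cat > look.py <<'E'
from rig import robot
import cv2,pickle,sys
d={n:robot.camera(n) for n in("top","side")}; k=sys.argv[1]
pickle.dump(d,open(f"c{k}.pkl","wb"))
cv2.imwrite(f"pics/j{k}.png",cv2.hconcat([cv2.resize(d["top"]["image"][150:290,180:320],(400,400)),cv2.resize(d["side"]["image"][130:310,190:370],(400,400))])[:,:,::-1])
o=robot.get_obs(); print({k:o[k].round(4) for k in("position","tool_rot","q","ft_force")})
E
python3 look.py 1
```

```text
{'position': array([ 0.4592, -0.1851,  0.2224]), 'tool_rot': array([ 1.239e-01,  9.923e-01,  4.000e-04, -5.000e-04]), 'q': array([-6.0940e-01,  3.5430e-01,  1.7512e+00,  3.0000e-04,  1.0373e+00,
       -1.9318e+00]), 'ft_force': array([-0.0566,  0.3699, -0.2867])}
```

View pics/j1.png

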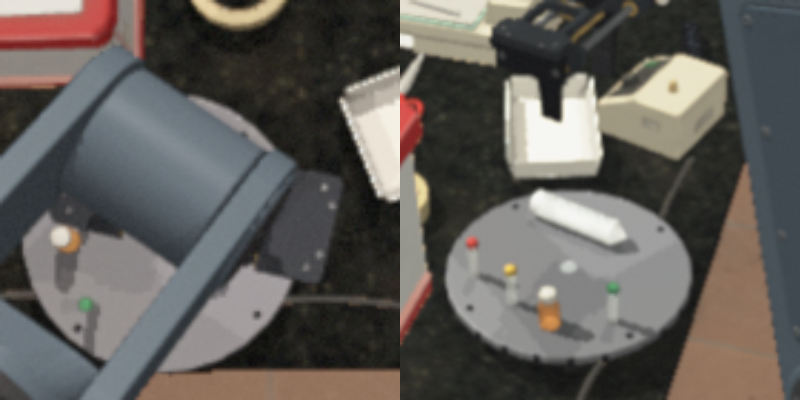

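The platter has not moved and all four vials still stand. In the side half the fingers hang above the tube (550,110), so I'll descend.

>>> {"name": "play_rows", "arguments": {
  "steps": [1, -0.08, -0.05, 0.5, 0, 1, 0, 0, 0.5, 0, 1, 0, 0, 0.5, 0, 1, 0, 0, 0.5, 0, 1, 0, 0, 0.5, 0, 1, 0, 0, 0.5, 0, 1, 0, 0, 0.5, 0, 1, 0, 0, 0.5, 0, 1, 0, 0, 0.5, 0, 1, 0, 0, 0, 0]
}}

```text
time: 5.2
position: [0.4605, -0.1871, 0.0862]
tool_rot: [0.124, 0.992, 0.001, -0.002]
ft_force: [-0.6, 0.7, -0.3]
grip_width: 0.087
grip_force: 0.0
```

```bash
python3 look.py 2
```

```text
{'position': array([ 0.4616, -0.188 ,  0.0877]), 'tool_rot': array([ 1.242e-01,  9.923e-01,  2.000e-04, -2.000e-04]), 'q': array([-6.1140e-01,  5.7860e-01,  1.8643e+00,  1.0000e-04,  6.9920e-01,
       -1.9332e+00]), 'ft_force': array([-0.7844, -0.0045,  0.1393])}
```

View pics/j2.png

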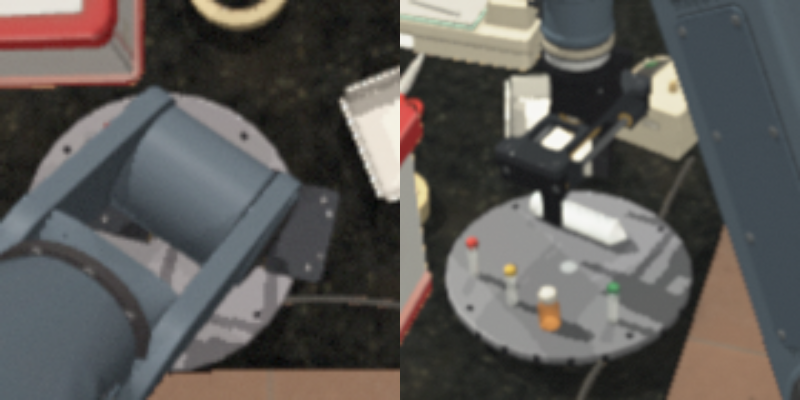

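>>> {"name": "play_rows", "arguments": {
  "steps": [1, 0, 0, 0.3, 0, 1, 0, 0, 0.3, 0, 1, 0, 0, 0.3, 0, 1, 0, 0, 0.2, 0, 1, 0, 0, 0.1, 0, 1, 0, 0, 0.1, 0, 1, 0, 0, 0, 0, 0.4, 0, 0, 0, 0, 0.1, 0, 0, 0, 0, 0, 0, 0, 0, 0]
}}

```text
time: 6.3
position: [0.4618, -0.1887, 0.0488]
tool_rot: [0.125, 0.992, -0.0, 0.0]
ft_force: [-0.8, 0.6, 1.0]
grip_width: 0.0706
grip_force: 0.0
```

>>> {"name": "play_rows", "arguments": {
  "steps": [0, 0, 0, 0.07, 0, 0, 0, 0, 0, 0, 0, 0, 0, 0, 0, -0.1, 0, 0, 0, 0, -0.1, 0, 0, 0, 0, -0.15, 0, 0, 0, 0, -0.2, 0, 0, 0, 0, -0.2, 0, 0, 0, 0, -0.2, 0, 0, 0, 0, -0.2, 0, 0, 0, 0]
}}

```text
time: 7.3
position: [0.4617, -0.1887, 0.0465]
tool_rot: [0.125, 0.992, 0.0, 0.0]
ft_force: [-0.6, 0.8, 0.9]
grip_width: 0.035
grip_force: 0.0
```

```bash
python3 look.py 3
```

```text
{'position': array([ 0.4617, -0.1886,  0.0464]), 'tool_rot': array([ 0.1246,  0.9922,  0.    , -0.    ]), 'q': array([-0.6123,  0.6574,  1.8844,  0.    ,  0.5998, -1.9334]), 'ft_force': array([ 0.3395, -0.965 , -0.1187])}
```

View pics/j3.png

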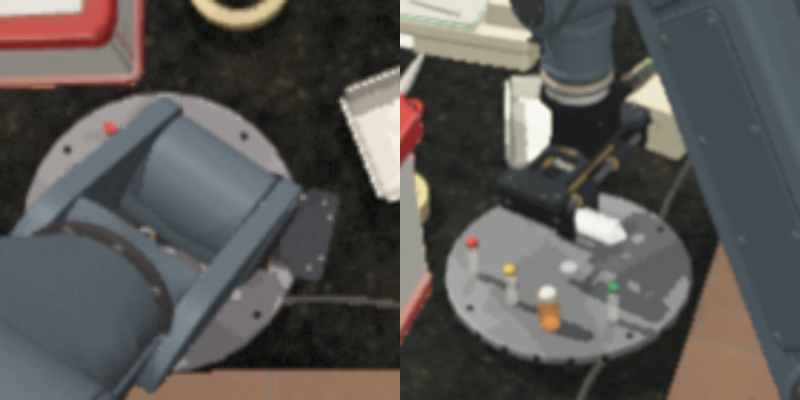

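The fingers straddle the tube near its middle (575,225), and the vials and platter are unchanged. I'll close gently.

>>> {"name": "play_rows", "arguments": {
  "steps": [-0.25, 0, 0, 0, 0, -0.28, 0, 0, 0, 0, -0.31, 0, 0, 0, 0, -0.34, 0, 0, 0, 0, -0.37, 0, 0, 0, 0, -0.4, 0, 0, 0, 0, -0.5, 0, 0, 0, 0, -0.7, 0, 0, 0, 0, -1, 0, 0, 0, 0, -1, 0, 0, 0, 0],
  "grip_force": 15
}}

```text
time: 8.4
position: [0.4617, -0.1886, 0.0465]
tool_rot: [0.125, 0.992, -0.0, 0.0]
ft_force: [-0.2, -0.4, 0.2]
grip_width: 0.0282
grip_force: 15.0
```

```bash
python3 look.py 4
```

```text
{'position': array([ 0.4617, -0.1886,  0.0464]), 'tool_rot': array([ 0.1246,  0.9922, -0.    ,  0.    ]), 'q': array([-0.6123,  0.6574,  1.8844, -0.    ,  0.5997, -1.9333]), 'ft_force': array([-0.4389, -0.0813,  0.1332])}
```

>>> {"name": "play_rows", "arguments": {
  "steps": [-1, 0, 0, -0.1, 0, -1, 0, 0, -0.2, 0, -1, 0, 0, -0.4, 0, -1, 0, 0, -0.5, 0, -1, 0, 0, -0.6, 0, -1, 0, 0, -0.6, 0, -1, 0, 0, -0.6, 0, -1, 0, 0, -0.4, 0, -1, 0, 0, -0.2, 0, -1, 0, 0, 0, 0]
}}

```text
time: 9.5
position: [0.4621, -0.1889, 0.1558]
tool_rot: [0.125, 0.992, -0.001, 0.001]
ft_force: [0.1, -0.3, -0.6]
grip_width: 0.0279
grip_force: 15.0
```

```bash
python3 look.py 5
```

```text
{'position': array([ 0.4614, -0.1884,  0.1544]), 'tool_rot': array([ 1.246e-01,  9.922e-01,  1.000e-04, -1.000e-04]), 'q': array([-0.6123,  0.4613,  1.8149,  0.    ,  0.8657, -1.9333]), 'ft_force': array([-0.2884,  0.6285, -0.7722])}
```

View pics/j5.png

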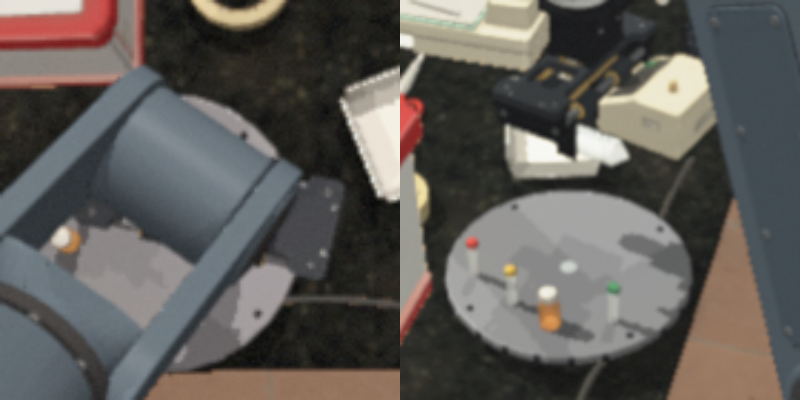

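The tube is clamped between the fingers, tip at (625,155), and lies level. The vials stand on the platter and it has not turned. Next is the move to the tray.

>>> {"name": "play_rows", "arguments": {
  "steps": [-1, -0.12, -0.15, -0.2, 0, -1, -0.28, -0.35, -0.4, 0, -1, -0.4, -0.5, -0.4, 0, -1, -0.4, -0.5, -0.4, 0, -1, -0.4, -0.5, -0.2, 0, -1, -0.4, -0.5, 0, 0, -1, -0.4, -0.5, 0, 0, -1, -0.4, -0.5, 0, 0, -1, -0.4, -0.5, 0, 0, -1, -0.4, -0.5, 0, 0]
}}

```text
time: 10.6
position: [0.533, -0.3471, 0.2018]
tool_rot: [0.125, 0.992, 0.0, -0.001]
ft_force: [0.8, -0.0, -0.4]
grip_width: 0.0284
grip_force: 15.0
```

>>> {"name": "play_rows", "arguments": {
  "steps": [-1, -0.4, -0.5, 0, 0, -1, -0.4, -0.5, 0, 0, -1, -0.28, -0.35, 0, 0, -1, -0.14, -0.17, 0, 0, -1, 0, 0, 0, 0, -1, 0, 0, 0, 0, -1, 0, 0, 0, 0, -1, 0, 0, 0, 0, -1, 0, 0, 0, 0, -1, 0, 0, 0, 0]
}}

```text
time: 11.6
position: [0.5572, -0.3991, 0.2027]
tool_rot: [0.124, 0.992, -0.0, 0.0]
ft_force: [0.1, -0.3, -0.6]
grip_width: 0.0283
grip_force: 15.0
```

Run:
```python
from rig import robot
import cv2,pickle
d={n:robot.camera(n) for n in("top","side")}; pickle.dump(d,open("c6.pkl","wb"))
cv2.imwrite("pics/j6.png",cv2.hconcat([cv2.resize(d["top"]["image"][130:290,240:400],(400,400)),cv2.resize(d["side"]["image"][100:300,180:380],(400,400))])[:,:,::-1])
o=robot.get_obs(); print({k:o[k].round(4) for k in("position","tool_rot","q","ft_force")},o["time"],o["grip_width"])
```

```text
{'position': array([ 0.5572, -0.3992,  0.2026]), 'tool_rot': array([ 0.1245,  0.9922, -0.    ,  0.    ]), 'q': array([-0.7844,  0.6313,  1.2875, -0.    ,  1.2227, -2.1056]), 'ft_force': array([ 0.8065,  0.7025, -1.0117])} 11.7 0.028111862870153666
```

View pics/j6.png

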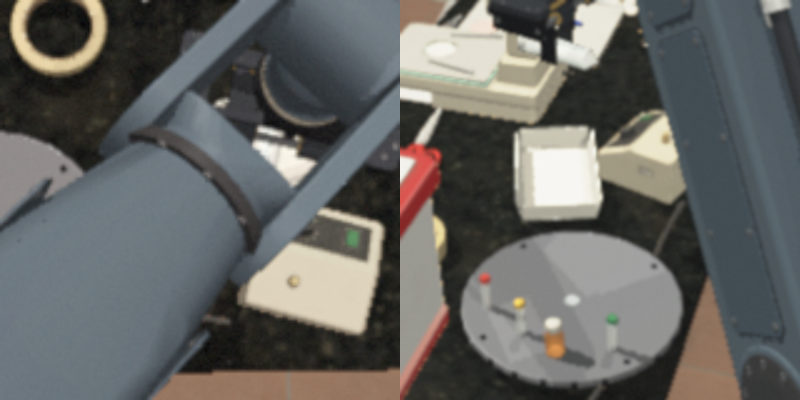

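The tube is over the tray. In the side half its tip is near (597,62), and the tray and vials are undisturbed. I'll check numerically that it is level.

Run:
```python
from h import *; import pickle
s=pickle.load(open("c6.pkl","rb"))["side"]
p=np.array([.5572,-.3992,.2126]); u=np.array([-.969,.247,0]); 
print(proj(s,[p,p+.057*u,p+.057*u+[0,0,.01],p+.057*u-[0,0,.01]]))
m=(s["image"].min(2)>185).astype(np.uint8); m[:,:243]=0;m[:,282:]=0;m[:112]=0;m[137:]=0
for r in m[112:137,243:282]: print("".join(".#"[v] for v in r))
```

```text
[[258.42033252 124.20186266]
 [277.35964681 129.94043148]
 [277.38856209 126.49011245]
 [277.33094741 133.36234823]]
............................###########
..........................#############
.........................##############
........................###############
........................###############
........................###############
........................###############
........................###############
###.............###.....###############
######..........######..###############
#######.........#######################
#######.........#######################
#######.........######################.
..####..........################.#####.
................#####################..
................####################...
................###################....
.................##################....
###.................###############....
#####..................###########.....
####......................######.......
............................##.........
.......................................
.......................................
.......................................
```

```bash
python3 -c "
from rig import robot
print(abs(robot.get_obs()['joint_velocities']).max()); print(robot.hand_in())"
```

```text
0.002578254955848845
the job is handed in; nothing more can be done
None
```

The gripper is holding the tube level and still over the middle of the tray, with about 19 cm of air below it. The vials are standing, the tray was not touched, and the job was handed in at about 12 s; no verdict was shown.

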